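Load the white sample boat and start the furnace loader

TASK

With the fingertips, gently push the white ceramic boat along its lane in the furnace loader until it is fully home at the brass stop, without lifting it. Then press the green button on the control box gently, all the way down, and let it come back up. Leave the dark boat, the other three buttons and everything else on the bench alone.

Things in the scene. Friction and masses are not known exactly. Their poses are not given: they have to be found in the camera images.
- loader: Cream block 300 x 170 x 30 mm (x, y, z) fixed to the bench, with two parallel lanes along its x, centred at y = +40 and -40 mm. Origin: centre of its underside; x points away from the robot, to the stop. Lane floors: the block's top, 30 mm above the bench. Each lane is 36 mm wide between aluminium rails 6 mm thick, 8 mm high (tops 38 mm above the bench), open at the robot's end.
- stop (a point): Middle of the near face of the stop, a brass bar across the far end of both lanes: x = +110 mm in the loader's frame, y = 0, 38 mm above the bench; the bar's top is 46 mm above the bench. Rigid. Behind it, from x = +123 to +191 mm, stand a blue plate and two steel tube ports, 100 mm high above the bench.
- white_boat_center (a point): Centre (half-way up) of the white ceramic boat, an open-topped oblong tray 90 x 30 x 28 mm (long way along the lane), walls 4 mm, about 80 g, loose in either lane; its top is 58 mm above the bench. Its far end is 45 mm ahead of this point, so fully home this point is at x = +65 mm in the loader's frame. It slides by friction and stays where left.
- dark_boat_center (a point): Centre (half-way up) of the dark grey boat, of the same shape and size, loose in the other lane. To be left alone.
- control_box: Cream box 160 x 160 x 60 mm with a grey top plate and a blue foot band, fixed to the bench. Origin: centre of its underside. On its top stand four round push buttons in a 2 x 2 square of 68 mm pitch along its axes; which colour is where varies.
- green_top (a point): Centre of the top of the green button's cap, 82 mm above the bench. Cap 36 mm across, standing 10 mm above a black housing 52 mm across and 12 mm high; it is pressed straight down.
- green (a joint): How far the green button is pressed: 0 up, 0.006 m fully down. It starts to move at 1.5 N and is fully down at 5 N; a spring brings it back up.
- red_top (a point): Centre of the top of the red button's cap, same size as the green one, 82 mm above the bench. To be left alone.
- red (a joint): How far the red button is pressed (m), 0 up, 0.006 fully down.
- yellow_top (a point): Centre of the top of the yellow button's cap, same size as the green one, 82 mm above the bench. To be left alone.
- yellow (a joint): How far the yellow button is pressed (m), 0 up, 0.006 fully down.
- blue_top (a point): Centre of the top of the blue button's cap, same size as the green one, 82 mm above the bench. To be left alone.
- blue (a joint): How far the blue button is pressed (m), 0 up, 0.006 fully down.
- crucible: White ceramic crucible, a cup 52 mm across and 50 mm high, loose on the bench. Origin: centre of its underside. A bystander.
- jar: Clear jar with a white cap, 56 mm across and 70 mm high, loose. Origin: centre of its underside. A bystander.
- bottle: Amber bottle with a white cap, 66 mm across and 150 mm high, loose. Origin: centre of its underside. A bystander.
- wrench: Steel wrench 150 mm long, 38 mm wide, 8 mm thick, lying loose along its x axis. Origin: its middle, on the bench. A bystander.
Things that resemble listed ones, but are neither listed nor needed, are in the scene too. Leave any blue or turquoise look-alike of the part that bears white_boat_center alone.

How it is judged (in metres and radians):
On the way, in this order (a step that is already met when the one before it is completed fails the run):
1. the white boat is home at the brass stop (x of white_boat_center in the frame of loader between 0.058 and 0.07 m and z of white_boat_center in the frame of loader between 0.038 and 0.05 m and (y of white_boat_center in the frame of loader between 0.032 and 0.048 m or y of white_boat_center in the frame of loader between -0.048 and -0.032 m)), for 0.2 s.
2. the green button is pressed down (value of joint green above 0.0045 m), for 0.02 s.
At the end, for the whole second after the job is handed in: The white boat stands in its lane at rest, its far end within 7 mm of the brass stop; the green button has been pressed (at least 4.5 mm) after that and is up again; the dark boat is within 8 mm and every loose bystander within 15 mm of where it was; the other buttons are up (all of step 1 and linear speed of white_boat below 0.01 m/s and value of joint green below 0.0015 m and distance of dark_boat_center from where it was at the start of the episode below 0.008 m and value of joint each of red, yellow, blue below 0.002 m and distance of each of crucible, jar, bottle, wrench from where it was at the start of the episode below 0.015 m); the robot touches nothing.
It fails at once if the white boat is lifted more than 10 mm off the lane floor, or tipped more than 20 degrees (z of white_boat_center in the frame of loader above 0.054 m or angle between white_boat_center's own z axis and vertical above 0.35 rad).
It fails at once if the green button is pressed before the white boat is home (value of joint green above 0.003 m and x of white_boat_center in the frame of loader below 0.055 m).
It fails at once if another button is pressed (more than 2 mm) (value of joint any of red, yellow, blue above 0.002 m).
It fails at once if the white boat or the green button is pushed harder than 30 N (contact force between the fingers and white_boat above 30 N or contact force between the fingers and green above 30 N).
It fails at once if the dark boat is moved more than 8 mm, or a bystander on the bench more than 15 mm (distance of dark_boat_center from where it was at the start of the episode above 0.008 m or distance of any of crucible, jar, bottle, wrench from where it was at the start of the episode above 0.015 m).
It also fails if it takes over 51 s, if anything falls off the work surface, if the arm or the gripper's body presses on something with over 40 N, if the wrist force passes 120 N, or if a joint passes its speed limit or range.

ROBOT

A 6-joint arm with a two-finger parallel gripper is mounted at the origin on the work surface. World frame = base frame: x ahead of the robot, y to its left, z up, the work surface at z = 0. Lengths are in m, angles in degrees, forces in N, time in s.
With the tool pointing down it reaches from about 0.3 to 0.75 m from the base axis. Payload 8.5 kg.
Tool frame: the origin (TCP) lies at the very end of the fingers, on their centre line; the grasp point (between the pads) lies 19 mm behind it (env.pinch_z is the distance from the TCP to the grasp point, in m); z points along the fingers, y is the line along which they close (so a half turn about z gives the same grasp; the last joint's range is limited). The gripper opens to 85 mm and grips with 20 to 120 N. Pads are 22 mm wide; open, the fingers measure 114 mm over their backs; the gripper's body (76 mm by 85 mm) begins 54 mm behind the grasp point. The pads swing forward as they close: fully open they stand 13 mm farther back than shut.
Start: joints at [-78.512, 21.807, 74.336, -0, 83.858, -12.336], TCP at [0.222, -0.503, 0.231] pointing down, gripper open.
Joint ranges: [-178.18, 178.18], [-50.72, 133.34], [12.68, 142.11], [-81.47, 261.47], [9.98, 163.14], [-165.26, 165.26]. Speed limits (degrees/s): [136.94, 136.94, 180, 180, 180, 180].

INTERFACE

Orientations are given as a 3x3 rotation matrix whose columns are the frame's x, y, z axes.
In Python, from rig import env, viewer gives the robot as it stands.
- The arm moves only by the tool drive_tool, never from a script. Its argument "series" is a list of rows, each a list of 3 entries, a list of its own where there are three numbers: the shift along the tool's x, y, z in m, then the turn about the tool's z in degrees, then the finger opening in m, from 0 to 0.0854. A call has 1 to 20 rows; each row is the pose to reach, as a shift and turn from the pose commanded when the call began, along the tool's axes at that moment; what a row does not reach only later rows make up. A row lasts 1/10 s, in which the tool goes at most 50 mm and 8.59 degrees, less where a joint would pass 70% of its speed; a pose out of reach is approached as far as the arm can. A call with a gripper value outside its range is refused whole. The fingers move at their own pace and stop on an object; "newtons" is the grip in N (left out, the last holds). Time passes only in rows, so rows that repeat a pose let the fingers close. It gives the time, the measured TCP pose, the force, the opening and the grip force at its end, in the units of the state.
- env.observe(): the state, without advancing time (a new reading comes with each control period).
- viewer.get_image(name): name is "scene" or "side" or "wrist"; returns a dict with "img" (480x640x3 uint8, red, green, blue), "depth" (480x640 float32, m along the optical axis (not along the pixel's ray), 0 where there is no reading), "camera_matrix" (3x3 intrinsics, pixels), "rvec" (rotation vector, rad) and "tvec" (3), from world to camera coordinates, as OpenCV has them. Camera axes: x right, y down, z forward; pixel columns grow to the right and rows downward; lengths in m; the calibration is good to about 2 mm. A picture is of the moment at which its call begins.
- env.close_job(): hands the job in; it is judged then, once.
The state is a dict: "time_s": time; "q": joint angles; "qvel": joint speeds; "joint_efforts": joint torques, N m; "position": TCP position; "tool_rot": TCP orientation; "ft_force": force on the tool from outside, world axes, zero at the start; "wrist_torque": the same for the moment, N m; "grip_width": finger opening in m; "gripper_force": force on a finger pad.
Only numpy, scipy, OpenCV 4.12 (cv2) and the standard library are available. Lean on these libraries where they do the work, as an engineer would, in place of code of your own. Each camera call takes 0.05 s, during which the arm holds its last target. There are 200 camera calls.

## Working session

There is one attempt and no reset: what is moved stays moved. The work goes in short steps, Python scripts to look and compute and a tool call to move; the robot and the scene stay as the last step left them, time stands still between calls to the robot, and variables do not carry over. Pictures are saved under pics/ and viewed, at most 10 in all, crops included, and the job is handed in when it is done.

Besides the shell and the picture viewer there is one more tool, called after "Call:" as name(argument=value, ...) on one line, values as JSON. drive_tool: Moves the arm, as the interface text tells. Its arguments: {"type":"object","properties":{"series":{"type":"array"},"newtons":{"type":"number"}},"required":["series"]}

```bash
mkdir -p pics
cat > h.py <<'E'
import numpy as np, cv2
from rig import env, viewer
def get(n):
    d=viewer.get_image(n); d['R']=cv2.Rodrigues(np.array(d['rvec'],float))[0]; d['t']=np.array(d['tvec'],float).ravel(); return d
def ray(d,u,v,z):
    K=np.array(d['camera_matrix']); r=d['R'].T@np.linalg.inv(K)@[u,v,1]; c=-d['R'].T@d['t']
    return c+r*(z-c[2])/r[2]
def cloud(d):
    K=np.array(d['camera_matrix']); v,u=np.mgrid[:480,:640]; z=d['depth']
    p=np.stack([(u-K[0,2])/K[0,0]*z,(v-K[1,2])/K[1,1]*z,z],-1)
    return (p-d['t'])@d['R']
def proj(d,P):
    return cv2.projectPoints(np.array(P,float).reshape(-1,3),np.array(d['rvec'],float),d['t'],np.array(d['camera_matrix']),None)[0].reshape(-1,2)
def save(d,n): cv2.imwrite('pics/'+n,d['img'][:,:,::-1])
E
python3 - <<'E'
from h import *
import pickle
D={n:get(n) for n in('scene','side')}
pickle.dump(D,open('d0.pkl','wb'))
for n in D: save(D[n],n+'0.png'); print(n,-D[n]['R'].T@D[n]['t'])
s=env.observe(); print(s['time_s'],s['position'],s['tool_rot'],s['grip_width'])
E
```

```text
scene [1.15629422 0.50582198 0.78982603]
side [0.28532463 0.80052767 0.90292583]
0.1 [ 0.2221122  -0.50287864  0.2307845 ] [[ 9.14786855e-01  4.03936811e-01 -2.48029558e-04]
 [ 4.03936793e-01 -9.14786050e-01  1.24455890e-03]
 [ 2.75829175e-04 -1.23869439e-03 -9.99999195e-01]] 0.08571269206125302
```

View pics/scene0.png

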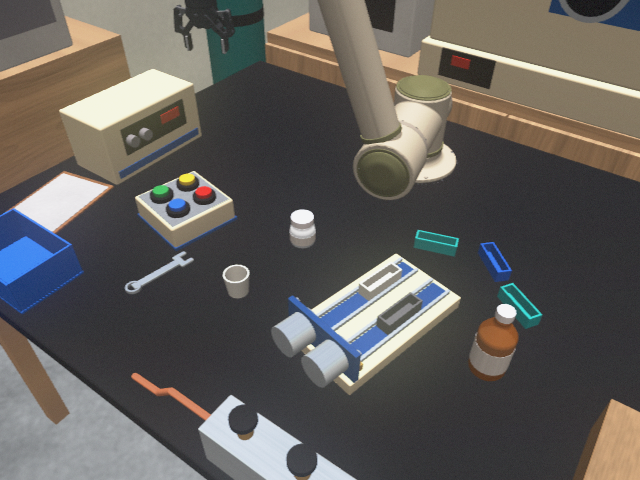

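View pics/side0.png

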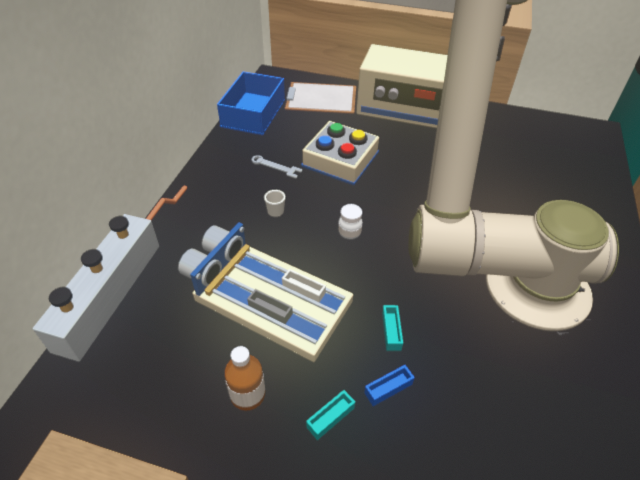

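Scene view: the white boat is at (381,280), in the lane on the crucible and jar side. Things that could be taken for it: dark boat (400,313), teal trays (437,242) and (520,304), blue tray (495,260). In the side view the white boat is at (303,286). The green button is at (161,193) in scene and (337,130) in side. I choose the white tray inside the loader's lane.

Run:
```python
from h import *
import pickle
D=pickle.load(open('d0.pkl','rb'))
tops=[]
for n,c in(('scene',(381,300)),('side',(280,290))):
    d=D[n]; P=cloud(d); hsv=cv2.cvtColor(d['img'],cv2.COLOR_RGB2HSV)
    near=np.hypot(*(P[...,:2]-ray(d,*c,.03)[:2]).transpose(2,0,1))<.25
    m=(abs(P[...,2]-.03)<.005)&near&(d['depth']>0)
    k,l,st,_=cv2.connectedComponentsWithStats(cv2.morphologyEx(m.astype(np.uint8),cv2.MORPH_OPEN,np.ones((3,3))))
    m=l==1+st[1:,4].argmax()
    q=P[m][:,:2]; tops.append(q); r=cv2.minAreaRect((q*1000).astype(np.float32)); print(n,'loader',r)
    g=cv2.inRange(hsv,(45,90,40),(75,255,255))>0
    # per colour caps: z ~.082
    up=(abs(P[...,2]-.082)<.006)
    H=hsv[...,0]
    for nm,lo,hi in(('green',45,75),('yellow',20,35),('red',0,8),('blue',100,120)):
        mm=up&(H>=lo)&(H<=hi)&(hsv[...,1]>110)
        k,l,st,ce=cv2.connectedComponentsWithStats(mm.astype(np.uint8))
        i=1+st[1:,4].argmax(); (x,y,w,h)=st[i,:4]
        print(nm,st[i],ray(d,*ce[i],.082).round(4))
    # boat rims
    mm=(abs(P[...,2]-.057)<.004)&near
    for nm,sel in(('white',hsv[...,2]>140),('dark',hsv[...,2]<=115)):
        k,l,st,ce=cv2.connectedComponentsWithStats(cv2.morphologyEx((mm&sel).astype(np.uint8),cv2.MORPH_CLOSE,np.ones((3,3))))
        for i in 1+np.argsort(-st[1:,4])[:2]:
            q=P[(l==i)][:,:2]; print(nm,ce[i].round(),st[i,4],cv2.minAreaRect((q*1000).astype(np.float32)))
r=cv2.minAreaRect((np.vstack(tops)*1000).astype(np.float32));print('both',r,cv2.boxPoints(r))
d=D['scene'];cv2.imwrite('pics/crop0.png',cv2.resize(d['img'][230:400,260:480,::-1],None,fx=3.5,fy=3.5,interpolation=cv2.INTER_CUBIC))
for n,c in(('scene',(302,230)),('scene',(237,282)),('side',(350,222)),('side',(275,203))): print(n,c,ray(D[n],*c,.035))
```

```text
scene loader ((559.158447265625, 284.4048767089844), (23.966135025024414, 285.0560607910156), 77.3666000366211)
green [153 185  16  11 122] [ 0.5663 -0.3421  0.082 ]
yellow [180 174  15  10 126] [ 0.5    -0.3266  0.082 ]
red [196 186  16  12 143] [ 0.514  -0.2608  0.082 ]
blue [  0 208  72  79 439] [ 0.8399 -0.3938  0.082 ]
white [380. 277.] 279 ((490.089111328125, 183.40679931640625), (31.93667984008789, 94.0055923461914), 77.04345703125)
white [402. 302.] 72 ((538.5145263671875, 250.9871368408203), (29.56869888305664, 90.39967346191406), 73.73248291015625)
dark [399. 310.] 168 ((542.2020263671875, 255.36570739746094), (30.054073333740234, 89.71279907226562), 76.228515625)
dark [295. 344.] 125 ((717.5344848632812, 148.25869750976562), (38.954952239990234, 86.92799377441406), 27.639406204223633)
side loader ((540.3394165039062, 214.87127685546875), (172.12074279785156, 282.3487548828125), 77.31722259521484)
green [330 123  13   8  76] [ 0.5605 -0.3384  0.082 ]
yellow [352 130  13   9  89] [ 0.4942 -0.3239  0.082 ]
red [341 143  13  10  98] [ 0.5084 -0.2573  0.082 ]
blue [217  72  41 
[... 237 characters left out ...]
, 91.6190185546875), 77.66481018066406)
dark [219. 267.] 132 ((672.9360961914062, 195.0076904296875), (151.7054443359375, 17.01824951171875), 70.7877426147461)
dark [277. 301.] 17 ((527.2786865234375, 246.85816955566406), (3.4577748775482178, 29.858083724975586), 77.47113800048828)
both ((542.5040893554688, 214.38412475585938), (172.12074279785156, 286.7864074707031), 77.31722259521484) [[383.71478 161.90598]
 [663.5037   98.94117]
 [701.2934  266.86227]
 [421.50446 329.8271 ]]
scene (302, 230) [ 0.44797502 -0.03857429  0.035     ]
scene (237, 282) [ 0.64854606 -0.04731225  0.035     ]
side (350, 222) [ 0.44214246 -0.03563461  0.035     ]
side (275, 203) [ 0.63695038 -0.04421774  0.035     ]
```

View pics/crop0.png

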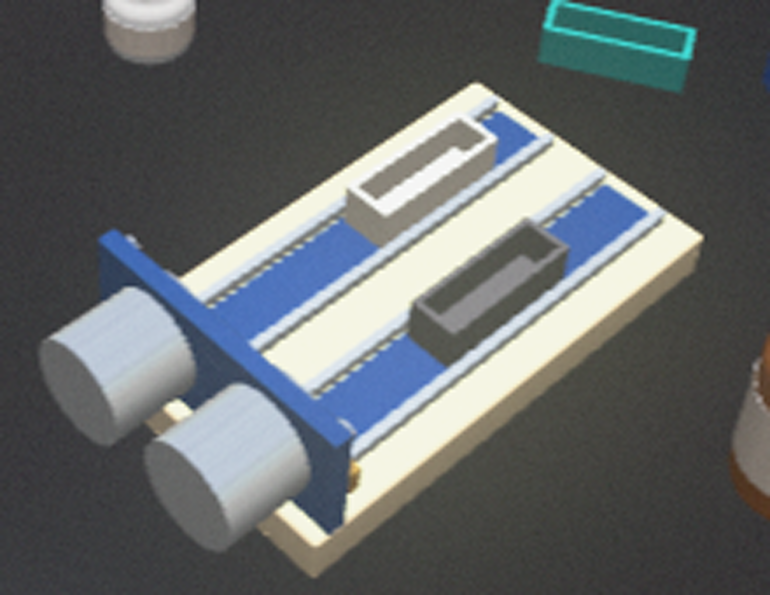

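The crop confirms it: the white open tray, with nothing else in its lane. The loader's yaw is about -12.7°, and the boat is in the y=-40 lane at x≈-52 mm, so the push is about 117 mm. I go above the lane behind the boat with the fingers closed.

Call:
drive_tool(series=[[[0.009,-0.011,0],0.7,0],[[0.028,-0.034,0],2.2,0],[[0.056,-0.068,0],4.4,0],[[0.086,-0.105,0],6.8,0],[[0.116,-0.141,0],9.1,0],[[0.146,-0.178,0],11.5,0],[[0.176,-0.214,0],13.9,0],[[0.206,-0.251,0],16.2,0],[[0.236,-0.288,0],18.6,0],[[0.267,-0.325,0],21,0],[[0.297,-0.362,0],23.4,0],[[0.327,-0.398,0],25.7,0],[[0.357,-0.435,0],28.1,0],[[0.387,-0.472,0],30.5,0],[[0.417,-0.508,0.02],32.8,0],[[0.44,-0.537,0.05],34.7,0],[[0.457,-0.557,0.075],36,0],[[0.464,-0.565,0.09],36.5,0],[[0.464,-0.565,0.09],36.5,0],[[0.464,-0.565,0.09],36.5,0]], newtons=30)

```text
time_s: 2.1
position: [0.4183, 0.2009, 0.1416]
tool_rot: [[0.976, -0.219, -0.0], [-0.219, -0.976, -0.0], [-0.0, 0.0, -1.0]]
ft_force: [-0.0, -0.6, -0.0]
grip_width: 0.0
gripper_force: 0.0
```

Run:
```python
from h import *
s=env.observe();print(s['time_s'],s['position'].round(4) if hasattr(s['position'],'round') else s['position'],np.round(s['tool_rot'],3).tolist(),np.round(s['q'],1),s['grip_width'])
d=get('wrist');P=cloud(d);save(d,'w1.png')
hsv=cv2.cvtColor(d['img'],cv2.COLOR_RGB2HSV)
m=(abs(P[...,2]-.057)<.004)&(hsv[...,2]>120)&(hsv[...,1]<60)&(d['depth']>0)
k,l,st,ce=cv2.connectedComponentsWithStats(cv2.morphologyEx(m.astype(np.uint8),cv2.MORPH_CLOSE,np.ones((5,5))))
for i in 1+np.argsort(-st[1:,4])[:2]:
    r=cv2.minAreaRect((P[(l==i)&m][:,:2]*1000).astype(np.float32)); print(st[i],ce[i],r,cv2.boxPoints(r))
```

```text
2.1 [0.4183 0.2009 0.1416] [[0.976, -0.219, -0.0], [-0.219, -0.976, -0.0], [-0.0, 0.0, -1.0]] [ 11.   18.8  95.8  -0.   65.5 113.6] 2.9323118313812164e-05
[ 299   50   52  153 2704] [324.72189349 123.75      ] ((490.0980529785156, 183.53758239746094), (30.10651969909668, 89.87971496582031), 77.22828674316406) [[442.9423  178.79149]
 [530.59827 158.92204]
 [537.2538  188.28368]
 [449.59784 208.15312]]
[ 154    0   66  150 1793] [189.84885666  82.19743447] ((536.3070068359375, 255.40658569335938), (30.165977478027344, 80.63569641113281), 77.2225570678711) [[493.65176 249.61397]
 [572.29065 231.78021]
 [578.9623  261.19922]
 [500.32336 279.03296]]
```

View pics/w1.png

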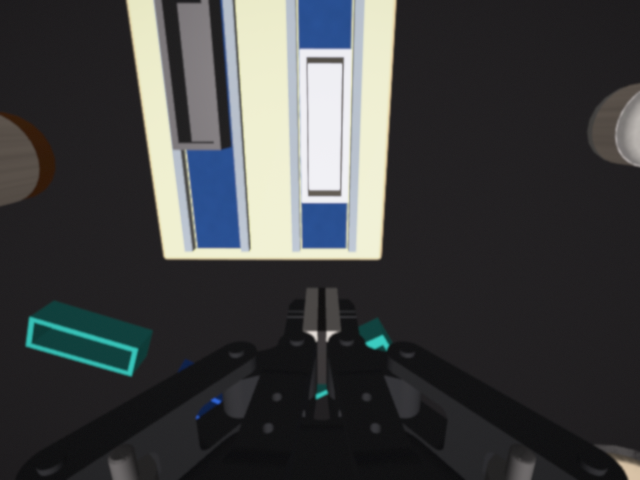

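The wrist view shows the white boat at (325,125), straight ahead of the fingers in its lane. Its rear face is about 29 mm ahead of the TCP. I descend to z≈0.044, above the rail tops.

Call:
drive_tool(series=[[[0,0.001,0.02],0,0],[[0,0.001,0.05],0,0],[[0,0.001,0.075],0,0],[[0,0.001,0.09],0,0],[[0,0.001,0.097],0,0],[[0,0.001,0.098],0,0],[[0.005,0.001,0.098],0,0],[[0.01,0.001,0.098],0,0],[[0.014,0.001,0.098],0,0],[[0.017,0.001,0.098],0,0],[[0.02,0.001,0.098],0,0],[[0.023,0.001,0.098],0,0],[[0.026,0.001,0.098],0,0],[[0.029,0.001,0.098],0,0],[[0.032,0.001,0.098],0,0]])

```text
time_s: 3.65
position: [0.4495, 0.1931, 0.0433]
tool_rot: [[0.976, -0.219, -0.0], [-0.219, -0.976, 0.0], [-0.0, 0.0, -1.0]]
ft_force: [-1.3, 0.8, 1.5]
grip_width: 0.0001
gripper_force: 0.8
```

Call:
drive_tool(series=[[[0.003,0,0],0,0],[[0.007,0,0],0,0],[[0.012,0,0],0,0],[[0.017,0,0],0,0],[[0.022,0,0],0,0],[[0.027,0,0],0,0],[[0.032,0,0],0,0],[[0.037,0,0],0,0],[[0.042,0,0],0,0],[[0.047,0,0],0,0],[[0.052,0,0],0,0],[[0.057,0,0],0,0],[[0.062,0,0],0,0],[[0.067,0,0],0,0],[[0.072,0,0],0,0],[[0.076,0,0],0,0],[[0.08,0,0],0,0],[[0.083,0,0],0,0],[[0.085,0,0],0,0],[[0.086,0,0],0,0]])

```text
time_s: 5.65
position: [0.5334, 0.1743, 0.0433]
tool_rot: [[0.976, -0.219, -0.0], [-0.219, -0.976, 0.0], [-0.0, 0.0, -1.0]]
ft_force: [-0.8, 0.1, 1.5]
grip_width: 0.0
gripper_force: 0.8
```

Run:
```python
from h import *
s=env.observe();print(s['time_s'],np.round(s['position'],4),np.round(s['ft_force'],1))
d=get('side');save(d,'s2.png');cv2.imwrite('pics/s2c.png',cv2.resize(d['img'][200:360,170:370,::-1],None,fx=3.5,fy=3.5,interpolation=cv2.INTER_CUBIC))
for n in('side','scene'):
    d=get(n);P=cloud(d);hsv=cv2.cvtColor(d['img'],cv2.COLOR_RGB2HSV)
    m=(abs(P[...,2]-.057)<.004)&(hsv[...,2]>140)&(hsv[...,1]<60)&(np.hypot(P[...,0]-.57,P[...,1]-.165)<.08)
    q=P[m][:,:2]; ax=np.array([.9755,-.2195]); L=(q-[.549,.213])@ax; print(n,len(q),np.percentile(L,[1,50,99])*1000)
    b=(hsv[...,0]>10)&(hsv[...,0]<25)&(hsv[...,1]>110)&(P[...,2]>.04)&(P[...,2]<.05)&(np.hypot(P[...,0]-.65,P[...,1]-.19)<.15)
    if b.sum()>10: print('brass',b.sum(),np.percentile((P[b][:,:2]-[.549,.213])@ax,[2,50,98])*1000)
```

```text
5.65 [0.5334 0.1743 0.0433] [-0.8  0.1  1.5]
side 173 [-5.82969295 62.70068847 92.83564061]
brass 367 [109.88022335 115.46928837 123.66185252]
scene 295 [-9.25155426 46.27386038 93.82400792]
```

View pics/s2c.png

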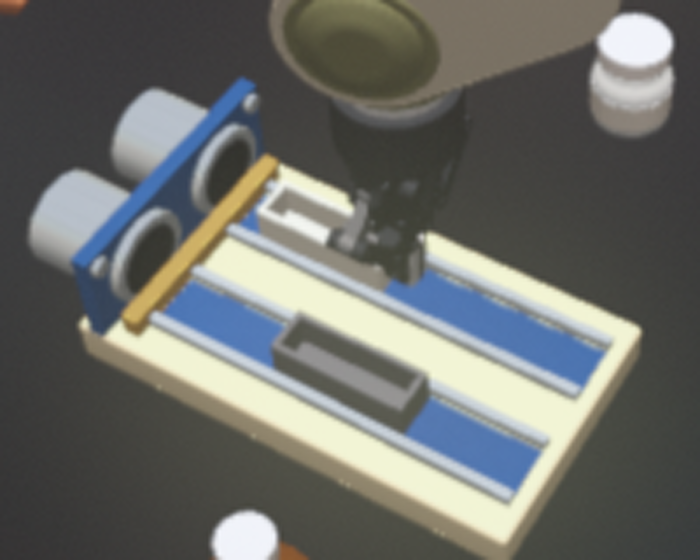

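The boat's far end, at about (268,200) in this crop, is 16–17 mm short of the brass bar. It is flat in its lane, and the dark boat hasn't moved. I push 14 mm, then go on in small steps while watching the force.

Call:
drive_tool(series=[[[0.002,0,0],0,0],[[0.005,0,0],0,0],[[0.008,0,0],0,0],[[0.01,0,0],0,0],[[0.012,0,0],0,0],[[0.013,0,0],0,0],[[0.014,0,0],0,0]])

```text
time_s: 6.5
position: [0.547, 0.1712, 0.0433]
tool_rot: [[0.976, -0.219, -0.0], [-0.219, -0.976, -0.0], [-0.0, 0.0, -1.0]]
ft_force: [-1.1, -0.2, 1.0]
grip_width: -0.0
gripper_force: 0.6
```

Call:
drive_tool(series=[[[0.0005,0,0],0,0],[[0.001,0,0],0,0],[[0.0015,0,0],0,0]])

```text
time_s: 6.8
position: [0.5484, 0.1709, 0.0433]
tool_rot: [[0.976, -0.219, 0.0], [-0.219, -0.976, -0.0], [0.0, 0.0, -1.0]]
ft_force: [-0.6, 0.1, 0.2]
grip_width: 0.0006
gripper_force: 0.5
```

Not at the stop yet.

Call:
drive_tool(series=[[[0.0005,0,0],0,0],[[0.001,0,0],0,0],[[0.001,0,0],0,0]])

```text
time_s: 7.1
position: [0.5495, 0.1706, 0.0433]
tool_rot: [[0.976, -0.219, 0.0], [-0.219, -0.976, -0.0], [0.0, -0.0, -1.0]]
ft_force: [-0.5, 0.1, 0.8]
grip_width: -0.0001
gripper_force: 0.2
```

Call:
drive_tool(series=[[[0.0005,0,0],0,0],[[0.001,0,0],0,0],[[0.001,0,0],0,0]])

```text
time_s: 7.4
position: [0.5505, 0.1704, 0.0433]
tool_rot: [[0.976, -0.219, 0.0], [-0.219, -0.976, 0.0], [0.0, -0.0, -1.0]]
ft_force: [-0.3, 0.1, -0.2]
grip_width: 0.0003
gripper_force: 0.2
```

Call:
drive_tool(series=[[[0.0005,0,0],0,0],[[0.0005,0,0],0,0]])

```text
time_s: 7.6
position: [0.5509, 0.1703, 0.0433]
tool_rot: [[0.976, -0.22, 0.0], [-0.22, -0.976, 0.0], [0.0, -0.0, -1.0]]
ft_force: [-0.2, -0.2, 0.5]
grip_width: -0.0001
gripper_force: 0.3
```

Run:
```python
from h import *
d=get('side');cv2.imwrite('pics/s3c.png',cv2.resize(d['img'][220:310,210:330,::-1],None,fx=6,fy=6,interpolation=cv2.INTER_CUBIC))
for n in('side','scene'):
    d=get(n);P=cloud(d);hsv=cv2.cvtColor(d['img'],cv2.COLOR_RGB2HSV)
    m=(abs(P[...,2]-.057)<.004)&(hsv[...,2]>140)&(hsv[...,1]<60)&(np.hypot(P[...,0]-.59,P[...,1]-.161)<.08)
    q=P[m][:,:2]; ax=np.array([.9755,-.2195]); L=(q-[.549,.213])@ax; print(n,len(q),np.percentile(L,[1,50,99])*1000)
print(np.round(env.observe()['ft_force'],1))
```

```text
side 149 [  9.01851628  83.89619203 110.56376873]
scene 240 [  8.81131429  57.22798779 106.29627391]
[-0.5 -0.3 -0.1]
```

View pics/s3c.png

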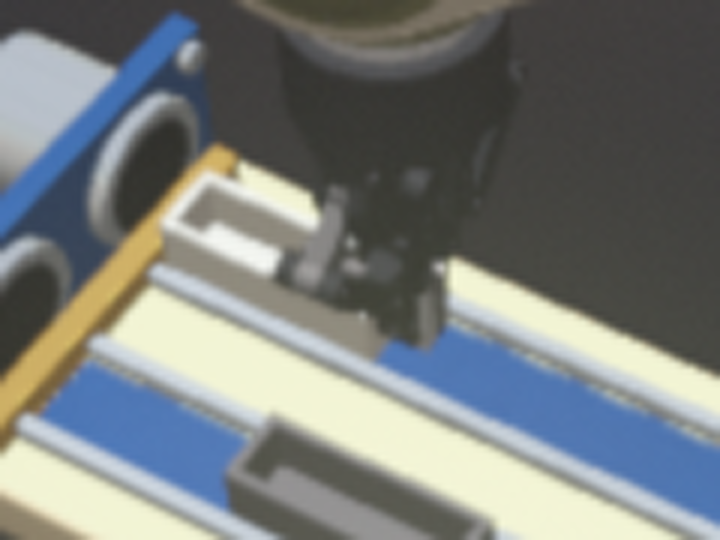

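The boat's far end is nearly touching the brass, at about (165,230) in the crop. I push a last little bit until the force rises.

Call:
drive_tool(series=[[[0.0005,0,0],0,0],[[0.001,0,0],0,0],[[0.001,0,0],0,0]])

```text
time_s: 8.05
position: [0.5515, 0.1702, 0.0433]
tool_rot: [[0.976, -0.219, -0.001], [-0.219, -0.976, 0.0], [-0.001, 0.0, -1.0]]
ft_force: [-2.1, 0.8, 1.9]
grip_width: -0.0004
gripper_force: 1.5
```

Call:
drive_tool(series=[[[0.0003,0,0],0,0],[[0.0007,0,0],0,0],[[0.0007,0,0],0,0]])

```text
time_s: 8.35
position: [0.5515, 0.1702, 0.0433]
tool_rot: [[0.976, -0.219, -0.002], [-0.219, -0.976, 0.0], [-0.002, 0.0, -1.0]]
ft_force: [-6.7, 1.6, 4.5]
grip_width: -0.0003
gripper_force: 3.3
```

The boat is home: the force rose and the fingers stopped. I back off, lift and go over to the green button.

Call:
drive_tool(series=[[[-0.003,0,0],0,0],[[-0.01,0,0],0,0],[[-0.017,0,0],0,0],[[-0.02,0,-0.01],0,0],[[-0.02,0,-0.04],0,0],[[-0.02,0,-0.08],0,0],[[-0.02,0,-0.12],0,0],[[-0.015,0.02,-0.145],0,0],[[-0.005,0.055,-0.157],0,0],[[0.007,0.097,-0.157],0,0],[[0.02,0.142,-0.157],0,0],[[0.033,0.187,-0.157],0,0],[[0.046,0.232,-0.157],0,0],[[0.059,0.277,-0.157],0,0],[[0.072,0.322,-0.157],0,0],[[0.085,0.367,-0.157],0,0],[[0.098,0.412,-0.157],0,0],[[0.111,0.455,-0.157],0,0],[[0.12,0.482,-0.15],0,0],[[0.124,0.496,-0.14],0,0]])

```text
time_s: 10.35
position: [0.5644, -0.3436, 0.1837]
tool_rot: [[0.975, -0.222, 0.001], [-0.222, -0.975, -0.001], [0.002, 0.001, -1.0]]
ft_force: [0.2, 0.0, -1.1]
grip_width: -0.0001
gripper_force: 0.0
```

Call:
drive_tool(series=[[[0,0,0],0,0],[[0,0,0],0,0]])

```text
time_s: 10.55
position: [0.5647, -0.3398, 0.1834]
tool_rot: [[0.976, -0.219, -0.001], [-0.219, -0.976, 0.001], [-0.001, -0.001, -1.0]]
ft_force: [0.4, 0.7, 1.0]
grip_width: -0.0003
gripper_force: 0.0
```

Run:
```python
from h import *
s=env.observe();p=np.array(s['position']);R=np.array(s['tool_rot']);print(s['time_s'],p.round(4),np.round(s['ft_force'],1))
d=get('wrist');P=cloud(d);save(d,'w4.png')
hsv=cv2.cvtColor(d['img'],cv2.COLOR_RGB2HSV);H=hsv[...,0]
for nm,lo,hi in(('green',45,75),('yellow',20,35),('red',0,8),('blue',100,120)):
    mm=(abs(P[...,2]-.082)<.004)&(H>=lo)&(H<=hi)&(hsv[...,1]>110)
    k,l,st,ce=cv2.connectedComponentsWithStats(mm.astype(np.uint8))
    if k<2: continue
    i=1+st[1:,4].argmax();c,r=cv2.minEnclosingCircle((P[l==i][:,:2]*1000).astype(np.float32))
    w=np.array([c[0]/1e3,c[1]/1e3,.082]); print(nm,st[i],np.round(c,1),r,'tool shift',(R.T@(w-p)).round(4))
```

```text
10.55 [ 0.5647 -0.3398  0.1834] [0.4 0.7 1. ]
green [ 306  212   48   47 1758] [ 563.3 -344.7] 17.86204719543457 tool shift [-0.0002  0.0051  0.1014]
yellow [338 297   3   2   4] [ 510.7 -341. ] 0.842517614364624 tool shift [-0.0523  0.013   0.1014]
red [ 223  297   45   41 1442] [ 511.  -264.5] 17.8327579498291 tool shift [-0.0688 -0.0617  0.1015]
blue [ 214  213   49   47 1770] [ 577.3 -278.4] 17.88953971862793 tool shift [-0.001  -0.0626  0.1014]
```

View pics/w4.png

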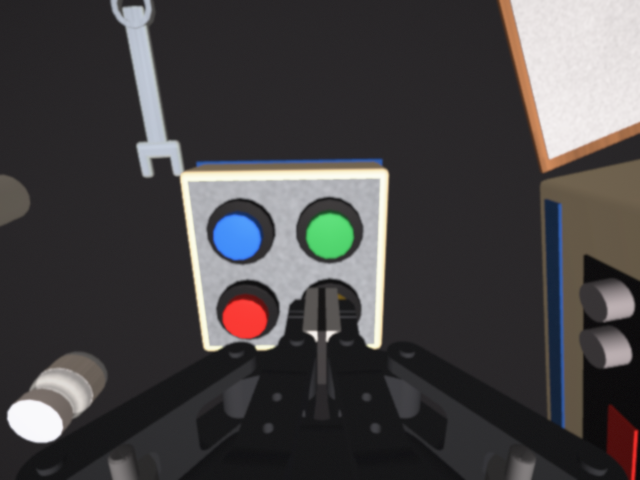

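Green is at (330,235) in this view, blue (238,237), red (245,317), and yellow is under the fingers' image. Green lies 5 mm along tool y and 101 mm down.

Call:
drive_tool(series=[[[0,0.003,0.015],0,0],[[0,0.005,0.045],0,0],[[0,0.005,0.07],0,0],[[0,0.005,0.085],0,0],[[0,0.005,0.093],0,0],[[0,0.005,0.096],0,0],[[0,0.005,0.096],0,0]])

```text
time_s: 11.3
position: [0.5639, -0.3456, 0.0881]
tool_rot: [[0.976, -0.219, 0.001], [-0.219, -0.976, -0.001], [0.001, 0.0, -1.0]]
ft_force: [-0.3, -0.0, 0.0]
grip_width: -0.0
gripper_force: 0.0
```

Call:
drive_tool(series=[[[0,0,0.001],0,0],[[0,0,0.003],0,0],[[0,0,0.005],0,0],[[0,0,0.007],0,0],[[0,0,0.008],0,0],[[0,0,0.008],0,0]])

```text
time_s: 11.9
position: [0.5636, -0.3461, 0.0795]
tool_rot: [[0.976, -0.219, 0.0], [-0.219, -0.976, -0.0], [0.0, 0.0, -1.0]]
ft_force: [0.1, 0.3, 3.0]
grip_width: 0.0002
gripper_force: 1.4
```

Call:
drive_tool(series=[[[0,0,0.001],0,0],[[0,0,0.002],0,0],[[0,0,0.003],0,0],[[0,0,0.0035],0,0],[[0,0,0.0035],0,0]])

```text
time_s: 12.4
position: [0.5636, -0.3462, 0.0761]
tool_rot: [[0.976, -0.219, 0.0], [-0.219, -0.976, -0.0], [0.0, 0.0, -1.0]]
ft_force: [0.3, 0.2, 5.1]
grip_width: 0.0002
gripper_force: 2.5
```

Call:
drive_tool(series=[[[0,0,0.0005],0,0],[[0,0,0.001],0,0],[[0,0,0.001],0,0]])

```text
time_s: 12.7
position: [0.5637, -0.3461, 0.076]
tool_rot: [[0.976, -0.219, 0.001], [-0.219, -0.976, -0.001], [0.001, 0.001, -1.0]]
ft_force: [-2.2, 1.5, 10.3]
grip_width: 0.0003
gripper_force: 5.4
```

The button is fully down: it stopped at 76 mm and the force is over 5 N. I release and raise.

Call:
drive_tool(series=[[[0,0,-0.002],0,0],[[0,0,-0.005],0,0],[[0,0,-0.01],0,0],[[0,0,-0.02],0,0],[[0,0,-0.04],0,0],[[0,0,-0.07],0,0],[[0,0,-0.1],0,0],[[0,0,-0.12],0,0],[[0,0,-0.125],0,0],[[0,0,-0.125],0,0],[[0,0,-0.125],0,0]])

```text
time_s: 13.8
position: [0.5632, -0.3457, 0.1984]
tool_rot: [[0.976, -0.219, -0.002], [-0.219, -0.976, 0.002], [-0.002, -0.001, -1.0]]
ft_force: [-0.7, 0.3, -0.6]
grip_width: 0.0003
gripper_force: 0.0
```

Run:
```python
from h import *
for n in('side','scene'):
    d=get(n);P=cloud(d);hsv=cv2.cvtColor(d['img'],cv2.COLOR_RGB2HSV)
    m=(abs(P[...,2]-.057)<.004)&(hsv[...,2]>140)&(hsv[...,1]<60)&(np.hypot(P[...,0]-.59,P[...,1]-.161)<.08)
    q=P[m][:,:2]; L=(q-[.549,.213])@np.array([.9755,-.2195]); print(n,np.percentile(L,[1,50,99])*1000)
    if n=='side': save(d,'s5.png')
d=get('wrist');P=cloud(d);hsv=cv2.cvtColor(d['img'],cv2.COLOR_RGB2HSV)
m=(hsv[...,0]>45)&(hsv[...,0]<75)&(hsv[...,1]>110)&(np.hypot(P[...,0]-.563,P[...,1]+.345)<.015);print('green z',np.median(P[m][:,2]))
```

```text
side [ 13.79915291  59.01884059 110.41754627]
scene [  9.69016208  57.8191293  105.10267108]
green z 0.08283147689869665
```

View pics/s5.png

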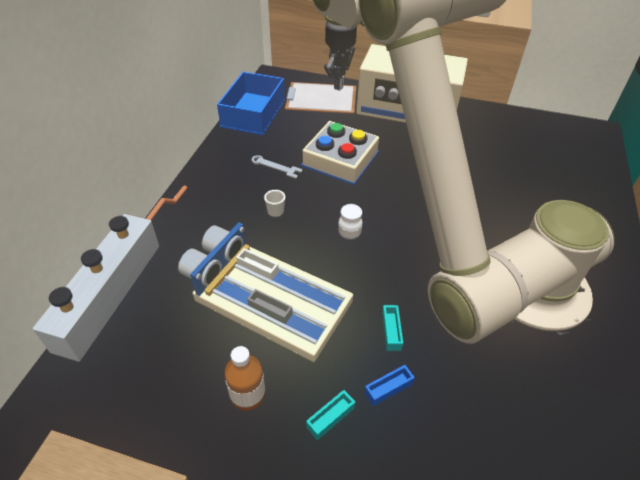

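The picture shows the white boat at the brass stop, at (257,263). The green button is up, and everything else is where it was.

```bash
python3 -c "
from rig import env
print(env.close_job())"
```

```text
the job is handed in; nothing more can be done
None
```

The white boat is home at the brass stop, and the green button was pressed fully down (about 10 N at most) and is up again. Nothing else appeared moved in the last picture, and the job is handed in; the hand-in gave no verdict.

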